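# Show the pipetting station its part-used tip box

## Task

The pipetting station has to learn where its part-used tip box stands and which tip comes next: with the fingertips, push the box's half-open clear lid right back, then point down at the corner tip at the left-hand end of the row nearest the robot, and after it at the next tip to be used (the foremost tip of the part-used column). Over each of the two, centre the fingertips one to three centimetres above the tip and dwell there a good second, touching nothing. Then swing the lid gently shut again and move clear; nothing is picked up, the tips are never touched, the box stays seated in its locating plate and the things round it stay where they are.

Things in the scene. Friction and masses are not known exactly. Their poses are not given: they have to be found in the camera images.
- tipbox: larger tip box: tub 84 x 124 mm, 79 mm high (113 lid shut), 0.5 kg, loose but located within 3 mm in the plate. Origin: centre of its underside; x from the front (catch side, robot side) to the hinge, y left along the long side. Tray top z 79 mm; 12 columns of 8 holes, 9 mm pitch; tips stand to z 88: the 8 left columns full, the 9th with 3 tips at the hinge, then empty holes
- tipbox_lid (a joint): clear lid's hinge on the long back edge: 0 shut, stop at 1.85 rad open (past upright), starts 0.75 to 1.05. Stiff: the lid stays where it is left; 0.5 to 1 N at its front edge moves it. A hood of 2 mm walls, open below; shut, it reaches 89 mm forward of the hinge line and 62 mm to each side, its lower rim 4 mm and its flat top 38 mm above that line
- hinge_mid (a point): middle of the lid's hinge line, 45 mm behind the box's origin and 75 mm above it; the hinge runs along the box's y axis
- corner_tip (a point): centre of the top of the corner tip: left-hand end of the row nearest the robot; in the box's frame x -33, y +49.5, z 88 mm
- next_tip (a point): centre of the top of the next tip to be used: in the ninth column from the left, which is part-used, the tip nearest the robot (third row from the hinge); in the box's frame x +12, y -22.5, z 88 mm
- nest: fixed aluminium locating plate under the box, 130 x 170 mm and 6 mm thick, with four black corner angles 12 mm high; origin: centre of its underside, axes as the box's
- low_tipbox: bystander, loose: the smaller tip box without a lid, green top, 71 x 115 mm, 52 mm high; origin: centre of its underside
- pipette: bystander, loose: white hand pipette lying on the bench at the left, 296 mm long along its y, 81 mm wide, 33 mm high; origin: centre of its underside
- timer: bystander, loose: small white timer standing at the right, 24 x 64 mm, 52 mm high; origin: centre of its underside
- vial: bystander, loose: screw-cap vial right of the plate, 27 mm wide, 60 mm high; origin: centre of its underside
- jar: bystander, loose: white open plastic jar further right, 69 mm wide, 134 mm high; origin: centre of its underside

How it is judged:
On the way, in this order (a step that is already met when the one before it is completed fails the run):
1. the lid is pushed right back (value of joint tipbox_lid above 1.6 rad), for 0.2 s.
2. the fingertips dwell just above the corner tip without touching the box (horizontal distance between the grasp point and corner_tip below 0.006 m and z of the grasp point in the frame of corner_tip between 0.021 and 0.058 m and contact force between each of the arm, the fingers and tipbox below 0.1 N and value of joint tipbox_lid above 1.5 rad), for 1 s.
3. the fingertips dwell just above the next tip without touching the box (horizontal distance between the grasp point and next_tip below 0.006 m and z of the grasp point in the frame of next_tip between 0.021 and 0.058 m and contact force between each of the arm, the fingers and tipbox below 0.1 N and value of joint tipbox_lid above 1.5 rad), for 1 s.
At the end, for the whole second after the job is handed in: the lid is shut (within 0.06 rad) and the box stands upright, at rest and seated in its locating plate (centres within 6 mm, not raised over 3 mm) (value of joint tipbox_lid below 0.06 rad and horizontal distance between tipbox and nest below 0.006 m and z of tipbox in the frame of nest below 0.009 m and angle between tipbox's own z axis and vertical below 0.05 rad and linear speed of tipbox below 0.02 m/s); the robot touches nothing.
It fails at once if the fingers touch the tips or the tray (contact force between the fingers and tips above 0.3 N or contact force between the fingers and tips_last above 0.3 N or contact force between the fingers and tipbox_c0 above 0.3 N).
It fails at once if the box is lifted, tipped or pushed out of its plate (z of tipbox in the frame of nest above 0.014 m or angle between tipbox's own z axis and vertical above 0.12 rad or horizontal distance between tipbox and nest above 0.012 m).
It fails at once if the box or its lid is pressed with over 30 N (contact force between any of the fingers, the arm and tipbox above 30 N).
It fails at once if the lid is slammed (over 4 rad/s) (velocity of joint tipbox_lid below -4 rad/s).
It fails at once if a bystander is moved over 2 cm, lifted or tipped (distance of any of low_tipbox, pipette, timer, vial, jar from where it was at the start of the episode above 0.02 m or angle between any of low_tipbox, pipette, timer, vial, jar's own z axis and vertical above 0.4 rad).
It also fails if it takes over 64 s, if anything falls off the work surface, if the arm or the gripper's body presses on something with over 40 N, if the wrist force passes 120 N, or if a joint passes its speed limit or range.

## Robot

A 7-joint arm with a two-finger parallel gripper is mounted at the origin on a cart in front of the work surface, level with it; the furniture and walls round the work are solid. World frame = base frame: x ahead of the robot, y to its left, z up, the work surface at z = 0. Lengths are in m, angles in rad, forces in N, time in s.
With the tool pointing down it reaches from about 0.425 to 0.875 m from the base axis. Payload 4.7 kg.
Tool frame: the origin (TCP) lies on the centre line of the jaws, within the pads' length; the fingertips stand 19 mm ahead of it and the grasp point (between the pads) is the TCP (ctrl.nose_length is the distance from the TCP to the fingertips, in m); z points along the fingers, x is the direction in which the jaws open and shut, and the axes are right-handed (so a half turn about z gives the same grasp; the last joint's range is limited). The gripper opens to 87 mm and grips with 3 to 60 N. Pads are 19 mm wide; open, the fingers measure 117 mm over their backs; the gripper's body (75 mm by 190 mm) begins 51 mm behind the grasp point.
Start: joints at [1.28, 0.321, -0.07, 1.45, 0.023, 1.371, -0.057], TCP at [0.195, -0.62, 0.242] pointing down, gripper open.
Joint ranges: [-2.86, 2.86], [-0.3, 2.09], [-1.38, 1.24], [0.06, 2.45], [-1.56, 4.7], [0.09, 2.05], [-2.69, 2.69]. Speed limits (rad/s): [2.57, 2.57, 3.14, 3.14, 3.14, 3.14, 3.14].

## Interface

Orientations are given as a rotation vector (axis times angle).
In Python, from bench import ctrl gives the robot as it stands. The module is installed in compiled form; this text tells all that it offers.
- The arm moves only by the shell command python3 -m crank 'ROWS' [OPENING] [FORCE]. ROWS is a JSON object of lists of equal length, an entry for each row: "dp": the shift along the tool's x, y, z in cm, a list of three; "delta_rot": the turn, a rotation vector about the tool's x, y, z in rad, a list of three. In form: {"dp": [[x, y, z], ...], "delta_rot": [[rx, ry, rz], ...]}. A call has exactly 8 rows; each row shifts and turns the commanded pose from where the row before left it, along the tool's axes as they then stand; what a row does not reach is not made up. A row lasts 1/10 s, in which the tool goes at most 50 mm and 8.59 degrees, less where a joint would pass 70% of its speed; a pose out of reach is approached as far as the arm can. A call with a gripper value outside its range is refused whole. OPENING is the finger opening in cm, from 0 to 8.7, set as the call begins (- or left out, the last holds). The fingers move at their own pace and stop on an object; FORCE is the grip in N (left out, the last holds). Time passes only in rows, so rows that do not move let the fingers close, or fill a call up. It gives the time, the measured TCP pose, the force and the opening at its end, in the units of the state.
- ctrl.get_state(): the state, without advancing time (a new reading comes with each control period).
- ctrl.get_image(name): name is "scene" or "top" or "wrist"; returns the picture (384x512x3 uint8, blue, green, red); there is no depth.
- ctrl.camera_info(name): a dict with "camera_matrix" (3x3 intrinsics, pixels), "xyz" and "orientation" of the camera in the world. Camera axes: x right, y down, z forward; pixel columns grow to the right and rows downward; lengths in m; the calibration is good to about 2 mm. A picture is of the moment at which its call begins: read the wrist's pose just before it. camera_info takes no time and is no camera call; for the wrist camera it gives the pose at the moment of the call.
- ctrl.close_job(): hands the job in, once; it reports no verdict.
The state is a dict: "time": time; "joint_positions": joint angles; "qd": joint speeds; "joint_torque": joint torques, N m; "position": TCP position; "tool_rot": TCP orientation; "ft_force": force on the tool from outside, world axes, zero at the start; "torque": the same for the moment, N m; "grip_width": opening from 0.0 (shut) to 1.0 (fully open).
Only numpy, scipy, OpenCV 4.12 (cv2) and the standard library are available. Lean on these libraries where they do the work, as an engineer would, in place of code of your own. Each camera call takes 0.05 s, during which the arm holds its last target.

## Working session

There is one attempt and no reset: what is moved stays moved. The work goes in short steps, Python scripts to look and compute and a shell command to move; the robot and the scene stay as the last step left them, time stands still between calls to the robot, and variables do not carry over. Pictures are saved under pics/ and viewed, and the job is handed in when it is done.

```bash
mkdir -p pics; ls; python3 - <<'E'
from bench import ctrl
import cv2
print(ctrl.get_state(), ctrl.nose_length)
for n in ("scene","top","wrist"):
    print(n,ctrl.camera_info(n))
    cv2.imwrite(f"pics/{n}0.png",ctrl.get_image(n))
E
```

```text
pics
{'time': 0.0, 'joint_positions': array([ 1.28009953,  0.32181545, -0.07005986,  1.45168556,  0.02257848,
        1.37079444, -0.05689511]), 'qd': array([ 1.47895504e-03,  2.79558798e-05, -3.24702550e-03,  6.46241093e-05,
       -5.70981603e-04, -1.79916275e-03,  6.36311301e-04]), 'joint_torque': array([-2.56625881e-04, -4.91290569e+01, -4.04761825e-01, -3.12536860e+01,
       -6.42733625e-02,  4.35307575e-02,  1.66565633e-04]), 'position': array([ 0.194854  , -0.61955879,  0.24046088]), 'tool_rot': array([-2.53207883e+00,  1.85781988e+00,  2.50362722e-03]), 'ft_force': array([-0.49594042, -0.25527533,  0.07828263]), 'torque': array([-0.03314723,  0.03202165,  0.01838931]), 'grip_width': 1.000375138183728} 0.019
scene {'camera_matrix': array([[402.31343021,   0.        , 258.63221846],
       [  0.        , 402.31343021, 196.98035892],
       [  0.        ,   0.        ,   1.        ]]), 'xyz': array([-0.0090995 ,  0.75559701,  0.54941367]), 'orientation': array([-0.80743041,  2.26715711, -1.38346404])}
top {'camera_matrix': array([[477.75629172,   0.        , 265.7436309 ],
       [  0.        , 477.75629172, 189.49518434],
       [  0.        ,   0.        ,   1.        ]]), 'xyz': array([0.45793386, 0.07190812, 1.46207622]), 'orientation': array([-2.17786277,  2.18339356, -0.06207872])}
wrist {'camera_matrix': array([[273.61874642,   0.        , 259.36602805],
       [  0.        , 273.61874642, 186.20530649],
       [  0.        ,   0.        ,   1.        ]]), 'xyz': array([ 0.26071712, -0.59955594,  0.38410261]), 'orientation': array([ 2.36163991, -1.73298775, -0.22452071])}
```

View pics/scene0.png

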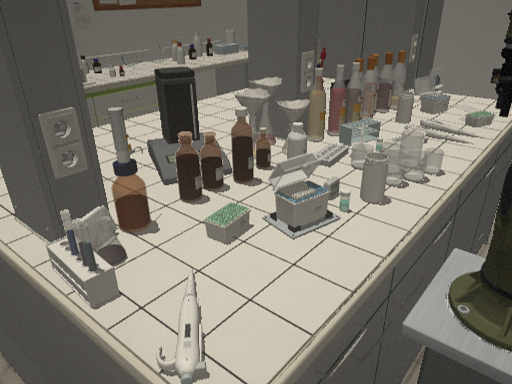

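View pics/top0.png

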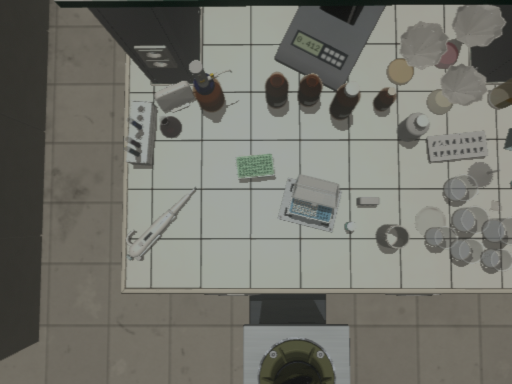

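```bash
python3 - <<'E'
import cv2
a=cv2.imread('pics/top0.png')[90:260,200:360]
cv2.imwrite('pics/top0z.png',cv2.resize(a,None,fx=5*.9,fy=3.5,interpolation=cv2.INTER_CUBIC) if 0 else cv2.resize(a,(560,595),interpolation=cv2.INTER_CUBIC))
E
```

```text
(no output)
```

The scene view shows the box on its plate at about (302,203) with the lid half open. In the top view it is at about (312,203), turned slightly, with the vial at (349,228), the timer at (369,201) and the jar at (392,237).

View pics/top0z.png

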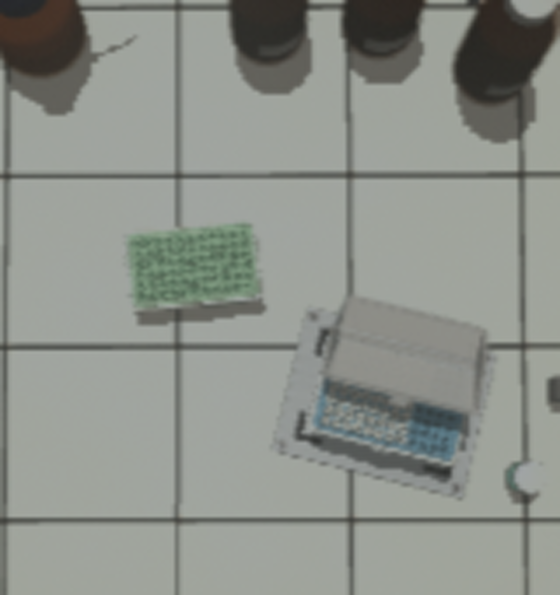

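```bash
cat > h.py <<'E'
import numpy as np, cv2
from scipy.spatial.transform import Rotation as R
from bench import ctrl
def ray(info,u,v):
    K=info['camera_matrix'];d=np.linalg.solve(K,[u,v,1.]);return info['xyz'],R.from_rotvec(info['orientation']).apply(d)
def plane(info,u,v,z):
    o,d=ray(info,u,v);return o+d*(z-o[2])/d[2]
def proj(info,P):
    p=R.from_rotvec(info['orientation']).inv().apply(np.atleast_2d(P)-info['xyz'])
    q=p@info['camera_matrix'].T;return q[:,:2]/q[:,2:]
E
python3 - <<'E'
import cv2
a=cv2.imread('pics/scene0.png')[140:250,250:370]
cv2.imwrite('pics/scene0z.png',cv2.resize(a,None,fx=5,fy=5,interpolation=cv2.INTER_CUBIC))
E
```

```text
(no output)
```

View pics/scene0z.png

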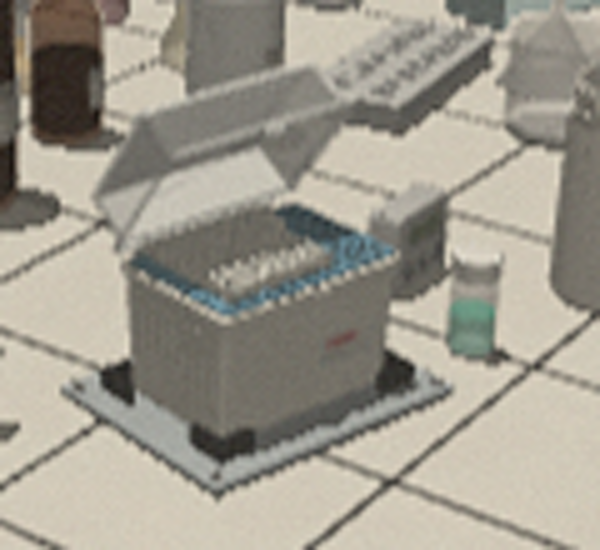

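```bash
python3 - <<'E'
from h import *
i=ctrl.camera_info('top')
f=lambda x,y,z: plane(i,200+(x+.5)/3.5-.5,90+(y+.5)/3.5-.5,z)
P={k:f(*v) for k,v in dict(FL=(275,451,.006),FR=(465,498,.006),BL=(307,308,.006),BR=(497,350,.006),TL=(313,431,.079),TR=(457,462,.079),tipL=(322,421,.088),vial=(525,478,.06)).items()}
for k,v in P.items(): print(k,v.round(4))
yl=P['FL']-P['FR'];print(np.linalg.norm(yl),np.arctan2(-yl[0],yl[1]))
xl=P['BL']-P['FL'];print(np.linalg.norm(xl),np.arctan2(xl[1],xl[0]))
t=P['TL']-P['TR'];print(np.linalg.norm(t),np.arctan2(-t[0],t[1]))
print('c',(P['FR']+P['BL'])/2)
E
```

```text
FL [0.4698 0.0514 0.006 ]
FR [ 0.4288 -0.113   0.006 ]
BL [0.5945 0.023  0.006 ]
BR [ 0.5572 -0.1423  0.006 ]
TL [0.4856 0.021  0.079 ]
TR [ 0.4598 -0.0975  0.079 ]
tipL [0.4936 0.0139 0.088 ]
vial [ 0.4464 -0.1563  0.06  ]
0.16940655560084938 -0.24445484462846317
0.12788776820264974 -0.2243193909818973
0.12123037370669482 -0.21444716432465086
c [ 0.51164159 -0.04499382  0.006     ]
```

```bash
cat >> h.py <<'E'
def to(p,yaw=None):
    s=ctrl.get_state();Rt=R.from_rotvec(s['tool_rot'])
    print('t',s['time'],'pos',s['position'].round(4),'F',s['ft_force'].round(2))
    print('dp cm',(Rt.inv().apply(np.array(p)-s['position'])*100).round(2))
    if yaw is not None:  # tool x along minus box y
        x=np.array([np.sin(yaw),-np.cos(yaw),0]);z=np.array([0,0,-1.]);y=np.cross(z,x)
        Rg=R.from_matrix(np.c_[x,y,z]);print('rot',(Rt.inv()*Rg).as_rotvec().round(4))
E
python3 - <<'E'
from h import *
s=ctrl.get_state();Rt=R.from_rotvec(s['tool_rot']);c=ctrl.camera_info('wrist')
print(Rt.as_matrix().round(3)); print('cam off tool',Rt.inv().apply(c['xyz']-s['position']).round(4)); print('cam axes in tool',(Rt.inv()*R.from_rotvec(c['orientation'])).as_matrix().round(3))
to([.41,-.03,.26],-.23)
E
```

```text
[[ 0.3   -0.954 -0.001]
 [-0.954 -0.3    0.001]
 [-0.001  0.    -1.   ]]
cam off tool [ 0.0004 -0.0688 -0.1435]
cam axes in tool [[ 1.    -0.    -0.001]
 [ 0.     0.968  0.252]
 [ 0.001 -0.252  0.968]]
t 0.15 pos [ 0.1949 -0.6197  0.2407] F [ 0.69  0.14 -1.11]
dp cm [-49.8  -38.21  -1.86]
rot [5.000e-04 1.400e-03 5.348e-01]
```

View pics/wrist0.png

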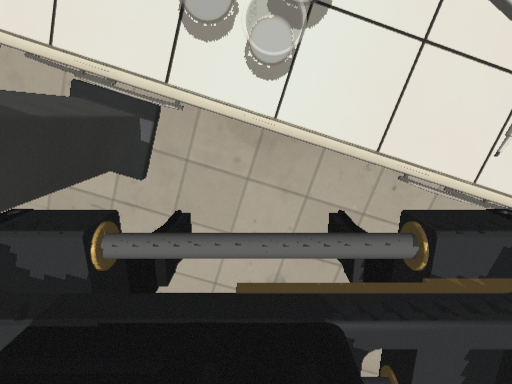

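```bash
python3 -m crank '{"dp":[[-2.7,-3.3,-0.5],[-2.7,-3.3,-0.5],[-2.7,-3.3,-0.5],[-2.7,-3.3,-0.5],[-2.7,-3.3,-0.5],[-2.7,-3.3,-0.5],[-2.7,-3.3,-0.5],[-2.7,-3.3,-0.5]],"delta_rot":[[0,0,0],[0,0,0],[0,0,0],[0,0,0],[0,0,0],[0,0,0],[0,0,0],[0,0,0]]}' 0 10; python3 - <<'E'
from h import *
to([.43,-.03,.27],-.23)
E
```

```text
time: 0.95
position: [0.3826, -0.3331, 0.2816]
tool_rot: [2.533, -1.858, -0.0]
ft_force: [-0.7, 0.1, -0.3]
grip_width: 0.36
t 0.95 pos [ 0.3826 -0.3331  0.2816] F [-0.72  0.14 -0.31]
dp cm [-27.49 -13.61   1.15]
rot [ 2.000e-04 -2.000e-04  5.347e-01]
```

```bash
python3 -m crank '{"dp":[[-3.4,-1.7,0.1],[-3.4,-1.7,0.1],[-3.4,-1.7,0.1],[-3.4,-1.7,0.1],[-3.4,-1.7,0.1],[-3.4,-1.7,0.1],[-3.5,-1.7,0.2],[-3.5,-1.7,0.2]],"delta_rot":[[0,0,0],[0,0,0],[0,0,0],[0,0,0],[0,0,0],[0,0,0],[0,0,0],[0,0,0]]}'
python3 -m crank '{"dp":[[0,0,0],[0,0,0],[0,0,0],[0,0,0],[0,0,0],[0,0,0],[0,0,0],[0,0,0]],"delta_rot":[[0,0,0.09],[0,0,0.09],[0,0,0.09],[0,0,0.09],[0,0,0.09],[0,0,0.085],[0,0,0],[0,0,0]]}'
python3 - <<'E'
from h import *
to([.43,-.03,.27],-.23)
i=ctrl.camera_info('wrist');np.savez('w1.npz',**i)
cv2.imwrite('pics/w1.png',ctrl.get_image('wrist'))
E
```

```text
time: 1.75
position: [0.4294, -0.031, 0.2714]
tool_rot: [2.532, -1.858, 0.001]
ft_force: [0.9, -0.7, -0.3]
grip_width: 0.007
time: 2.55
position: [0.4294, -0.0326, 0.2714]
tool_rot: [1.954, -2.46, -0.0]
ft_force: [-0.1, 0.2, -0.7]
grip_width: 0.008
t 2.55 pos [ 0.4294 -0.0326  0.2714] F [-0.12  0.17 -0.72]
dp cm [-0.27  0.    0.14]
rot [ 0.0002 -0.0002  0.0017]
```

View pics/w1.png

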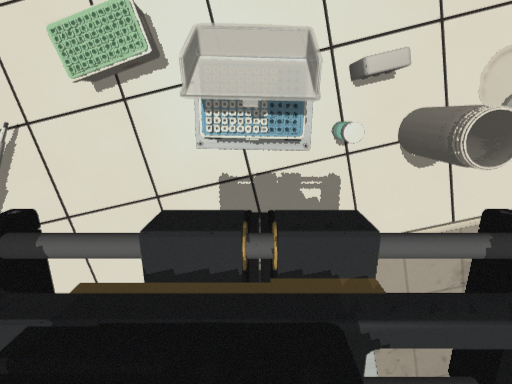

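```bash
python3 - <<'E'
import cv2
a=cv2.imread('pics/w1.png')[15:155,175:330]
cv2.imwrite('pics/w1z.png',cv2.resize(a,None,fx=4,fy=4,interpolation=cv2.INTER_CUBIC))
E
```

```text
(no output)
```

View pics/w1z.png

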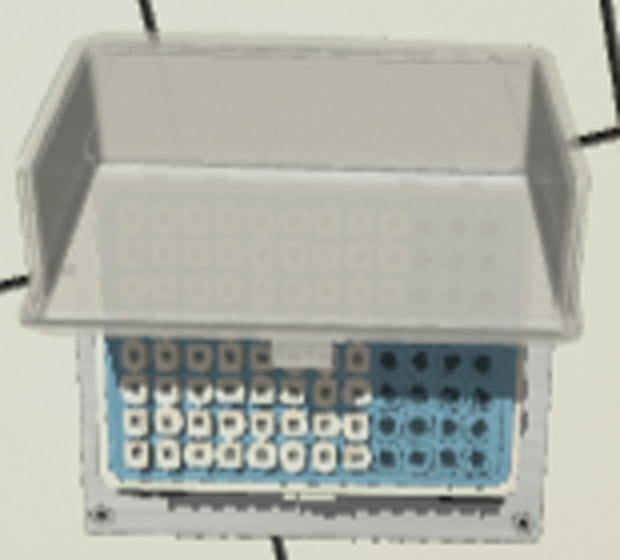

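The zoom shows the corner tip at full-frame pixel (208.6,129) and the next tip, through the clear lid, at about (273,87). I'll fit the grid of tip tops.

```bash
cat >> h.py <<'E'
def fit(info,pts):  # pts: list of (u,v,bx,by,bz)
    W=np.array([plane(info,u,v,z)[:2] for u,v,_,_,z in pts]);B=np.array([p[2:4] for p in pts])
    wc,bc=W.mean(0),B.mean(0);w=(W-wc)@[1,1j];b=(B-bc)@[1,1j]
    s=(np.conj(b)@w)/(np.conj(b)@b);yaw=np.angle(s);M=np.array([[np.cos(yaw),-np.sin(yaw)],[np.sin(yaw),np.cos(yaw)]])
    o=wc-M@bc
    print('origin',o.round(4),'yaw',yaw.round(4),'scale',abs(s).round(4),'res mm',((W-(B@M.T+o))*1e3).round(1).tolist())
    return o,yaw
def b2w(o,yaw,x,y,z):
    c,s=np.cos(yaw),np.sin(yaw);return np.array([o[0]+c*x-s*y,o[1]+s*x+c*y,z])
E
python3 - <<'E'
from h import *
i=dict(np.load('w1.npz'))
g=lambda x,y,bx,by,bz:(175+(x+.5)/4-.5,15+(y+.5)/4-.5,bx,by,bz)
H=.094
for H in (.094,):
  print('tips');o,y=fit(i,[g(135,456,-.033,.0495,H),g(355,456,-.033,-.0135,H),g(135,357,-.006,.0495,H),g(357,357,-.006,-.0135,H),g(131,220,.030,.0495,H),g(393,220,.030,-.0225,H),g(393,290,.012,-.0225,H)])
print('plate');fit(i,[g(85,528,-.065,.085,.006),g(540,540,-.065,-.085,.006)])
print('screws');fit(i,[g(100,514,-.058,.078,.006),g(521,521,-.058,-.078,.006)])
for n,p in dict(corner=(-.033,.0495,H),next=(.012,-.0225,H),hinge=(.045,0,.081)).items():print(n,b2w(o,y,*p).round(4))
# lid rim angle: front rim mid rays, solve angle by rim corner width and row
from scipy.optimize import brentq
for (u,v,by) in ((22,323,.062),(578,337,-.062)):
  u,v=g(u,v,0,0,0)[:2]
  for th in np.arange(.7,1.15,.05):
    f=.089*np.cos(th)-.004*np.sin(th);h=.089*np.sin(th)+.004*np.cos(th)
    q=proj(i,b2w(o,y,.045-f,by,.081+h))[0];print(th.round(2),(q-[u,v]).round(1))
E
```

```text
tips
origin [ 0.5157 -0.0444] yaw -0.2374 scale 0.9998 res mm [[-0.3, 0.8], [0.2, 0.5], [-0.2, -0.3], [0.4, 0.2], [-0.5, -0.5], [0.2, -0.1], [0.1, -0.5]]
plate
origin [ 0.515  -0.0443] yaw -0.255 scale 0.9975 res mm [[-0.1, -0.2], [0.1, 0.2]]
screws
origin [ 0.5145 -0.0427] yaw -0.2452 scale 1.0018 res mm [[0.0, 0.1], [-0.0, -0.1]]
corner [0.4953 0.0114 0.094 ]
next [ 0.5221 -0.0691  0.094 ]
hinge [ 0.5594 -0.055   0.081 ]
0.7 [ 6.7 21.9]
0.75 [ 5.7 18.6]
0.8 [ 4.7 15. ]
0.85 [ 3.6 11.1]
0.9 [2.6 7. ]
0.95 [1.6 2.6]
1.0 [ 0.6 -2. ]
1.05 [-0.4 -6.8]
1.1 [ -1.3 -11.9]
0.7 [-4.4 19.5]
0.75 [-3.6 16.2]
0.8 [-2.7 12.7]
0.85 [-1.9  8.8]
0.9 [-1.   4.7]
0.95 [-0.2  0.4]
1.0 [ 0.6 -4.2]
1.05 [ 1.4 -9. ]
1.1 [  2.2 -14.1]
```

```bash
python3 - <<'E'
from h import *
o,y=np.array([.5157,-.0444]),-.2374
to(b2w(o,y,-.055,0,.147),y)
E
```

```text
t 2.6 pos [ 0.4295 -0.0326  0.2714] F [0.54 0.32 0.48]
dp cm [-0.86 -3.17 12.44]
rot [ 0.0001 -0.0002  0.0089]
```

```bash
python3 -m crank '{"dp":[[-0.2,-0.8,0],[-0.2,-0.8,2],[-0.2,-0.8,2.4],[-0.25,-0.8,2.5],[0,0,2.5],[0,0,2],[0,0,1],[0,0,0]],"delta_rot":[[0,0,0.009],[0,0,0],[0,0,0],[0,0,0],[0,0,0],[0,0,0],[0,0,0],[0,0,0]]}'
python3 - <<'E'
from h import *
o,y=np.array([.5157,-.0444]),-.2374
to(b2w(o,y,-.02,0,.147),y)
cv2.imwrite('pics/s2.png',cv2.resize(ctrl.get_image('scene')[100:260,200:400],None,fx=3,fy=3))
E
```

```text
time: 3.4
position: [0.4621, -0.0316, 0.1464]
tool_rot: [1.94, -2.469, -0.004]
ft_force: [-0.0, -0.5, 0.6]
grip_width: 0.005
t 3.4 pos [ 0.4621 -0.0316  0.1464] F [-0.01 -0.47  0.61]
dp cm [-0.02 -3.51 -0.07]
rot [ 0.0026  0.0006 -0.0013]
```

View pics/s2.png

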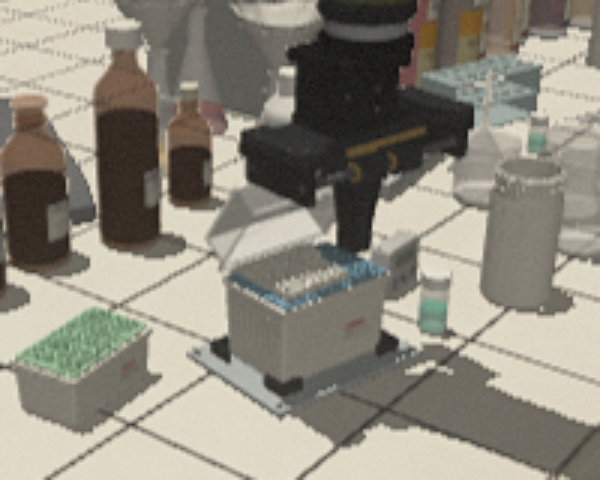

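```bash
python3 -m crank '{"dp":[[0,-0.9,0],[0,-0.9,0],[0,-0.9,0],[0,-0.8,0],[0,-0.7,0],[0,-0.7,0],[0,-0.7,0],[0,-0.7,0]],"delta_rot":[[0,0,0],[0,0,0],[0,0,0],[0,0,0],[0,0,0],[0,0,0],[0,0,0],[0,0,0]]}'
python3 - <<'E'
from h import *
o,y=np.array([.5157,-.0444]),-.2374
to(b2w(o,y,.0465,0,.147),y)
cv2.imwrite('pics/s3.png',cv2.resize(ctrl.get_image('scene')[100:260,200:400],None,fx=3,fy=3))
cv2.imwrite('pics/w3.png',ctrl.get_image('wrist'))
E
```

```text
time: 4.25
position: [0.5243, -0.0469, 0.1474]
tool_rot: [1.94, -2.47, -0.0]
ft_force: [-1.2, -0.7, 1.3]
grip_width: 0.005
t 4.25 pos [ 0.5243 -0.0469  0.1474] F [-1.23 -0.67  1.34]
dp cm [-0.05 -3.76  0.04]
rot [ 0.0003 -0.0001 -0.0017]
```

View pics/s3.png

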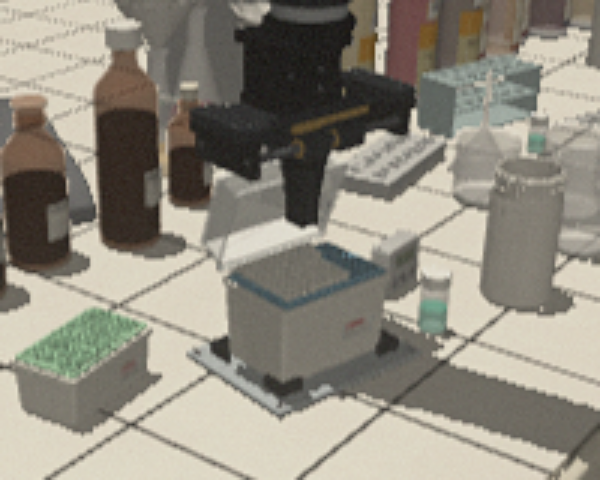

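View pics/w3.png

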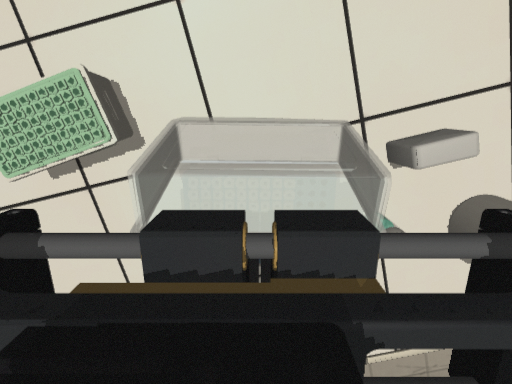

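The lid is following the finger (scene view, lid at about (265,215)) and the box is still level. I'll keep pushing slowly.

```bash
python3 -m crank '{"dp":[[0,-0.5,0],[0,-0.5,0],[0,-0.5,0],[0,-0.5,0],[0,-0.5,0],[0,-0.5,0],[0,-0.4,0],[0,-0.4,0]],"delta_rot":[[0,0,0],[0,0,0],[0,0,0],[0,0,0],[0,0,0],[0,0,0],[0,0,0],[0,0,0]]}'
python3 - <<'E'
from h import *
o,y=np.array([.5157,-.0444]),-.2374
to(b2w(o,y,.0465,0,.147),y)
cv2.imwrite('pics/s4.png',cv2.resize(ctrl.get_image('scene')[140:250,240:360],None,fx=5,fy=5))
i=ctrl.camera_info('wrist');np.savez('w4.npz',**i);cv2.imwrite('pics/w4.png',ctrl.get_image('wrist'))
E
```

```text
time: 5.15
position: [0.561, -0.0558, 0.1473]
tool_rot: [1.94, -2.47, -0.0]
ft_force: [-1.2, 0.2, -0.8]
grip_width: 0.008
t 5.15 pos [ 0.561  -0.0558  0.1473] F [-1.2   0.21 -0.83]
dp cm [-0.05  0.02  0.03]
rot [ 0.0004 -0.     -0.0018]
```

View pics/s4.png

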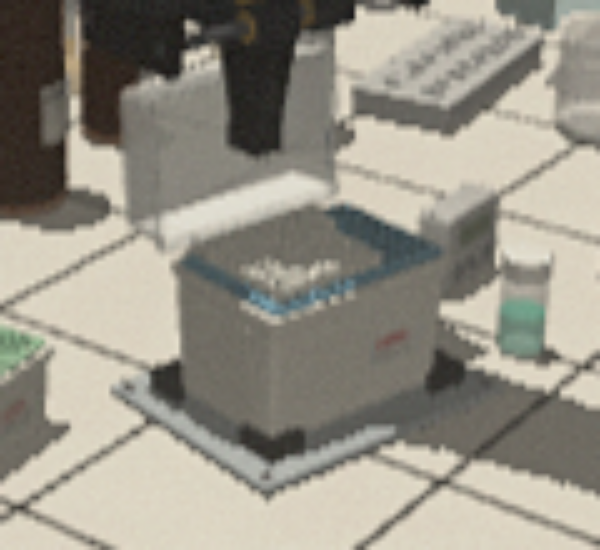

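View pics/w4.png

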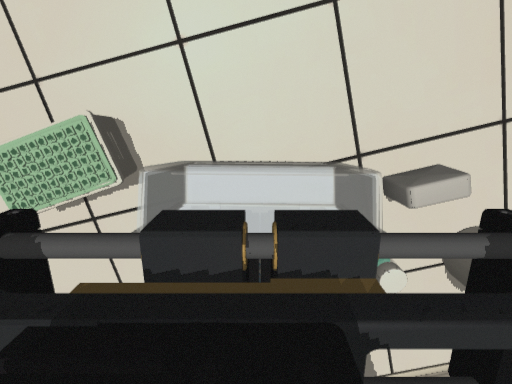

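```bash
python3 - <<'E'
from h import *
o,y=np.array([.5157,-.0444]),-.2374
i=dict(np.load('w4.npz'));s=ctrl.camera_info('scene')
for th in (1.5,1.6,1.7,1.8):
  print(th)
  for r,h in ((.089,.004),(.089,.038),(0.0,.038)):
    f=r*np.cos(th)-h*np.sin(th);u=r*np.sin(th)+h*np.cos(th)
    P=np.array([b2w(o,y,.045-f,b,.081+u) for b in(.062,-.062)])
    print('  ',r,h,proj(i,P).round(0).tolist(),'scene z',((proj(s,P)-[240,140])*5).round(0).tolist())
E
```

```text
1.5
   0.089 0.004 [[133.0, 269.0], [383.0, 268.0]] scene z [[162.0, 102.0], [343.0, 49.0]]
   0.089 0.038 [[122.0, 205.0], [394.0, 205.0]] scene z [[122.0, 79.0], [301.0, 28.0]]
   0.0 0.038 [[177.0, 160.0], [340.0, 160.0]] scene z [[115.0, 230.0], [288.0, 172.0]]
1.6
   0.089 0.004 [[131.0, 252.0], [385.0, 252.0]] scene z [[152.0, 98.0], [332.0, 45.0]]
   0.089 0.038 [[123.0, 184.0], [393.0, 184.0]] scene z [[111.0, 81.0], [289.0, 30.0]]
   0.0 0.038 [[179.0, 159.0], [338.0, 159.0]] scene z [[115.0, 236.0], [287.0, 178.0]]
1.7
   0.089 0.004 [[130.0, 235.0], [386.0, 234.0]] scene z [[141.0, 95.0], [320.0, 42.0]]
   0.089 0.038 [[125.0, 164.0], [390.0, 164.0]] scene z [[101.0, 84.0], [279.0, 33.0]]
   0.0 0.038 [[180.0, 159.0], [337.0, 159.0]] scene z [[116.0, 243.0], [288.0, 185.0]]
1.8
   0.089 0.004 [[130.0, 216.0], [386.0, 216.0]] scene z [[131.0, 93.0], [309.0, 41.0]]
   0.089 0.038 [[129.0, 146.0], [387.0, 145.0]] scene z [[92.0, 89.0], [269.0, 39.0]]
   0.0 0.038 [[182.0, 159.0], [336.0, 159.0]] scene z [[117.0, 249.0], [288.0, 191.0]]
```

```bash
python3 -m crank '{"dp":[[0,-0.1,0],[0,-0.1,0],[0,-0.1,0],[0,-0.1,0],[0,-0.1,0],[0,0,0],[0,0,0],[0,0,0]],"delta_rot":[[0,0,0],[0,0,0],[0,0,0],[0,0,0],[0,0,0],[0,0,0],[0,0,0],[0,0,0]]}'
python3 - <<'E'
from h import *
o,y=np.array([.5157,-.0444]),-.2374
to(b2w(o,y,-.033,.0495,.18),y)
i=ctrl.camera_info('wrist');np.savez('w5.npz',**i);a=ctrl.get_image('wrist');cv2.imwrite('pics/w5.png',a)
cv2.imwrite('pics/w5z.png',cv2.resize(a[120:220,110:270],None,fx=4,fy=4))
E
```

```text
time: 6.05
position: [0.5657, -0.057, 0.1476]
tool_rot: [-1.94, 2.471, -0.0]
ft_force: [0.1, -0.5, 0.2]
grip_width: 0.006
t 6.05 pos [ 0.5657 -0.057   0.1476] F [ 0.07 -0.47  0.17]
dp cm [-4.98  8.47 -3.24]
rot [-0.0003 -0.0001 -0.0018]
```

View pics/w5z.png

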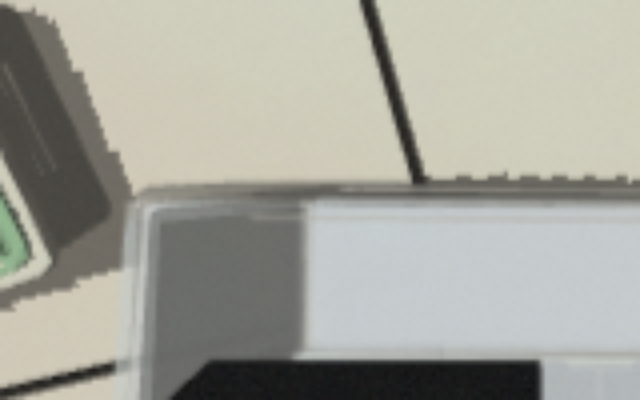

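```bash
python3 -m crank '{"dp":[[0,0.8,0],[0,1.6,0],[0,2,0],[-1.2,2,0],[-1.5,1.3,0.2],[-1.2,0.8,0.4],[-0.7,0,0.4],[-0.4,0,0.2]],"delta_rot":[[0,0,0],[0,0,0],[0,0,0],[0,0,0],[0,0,0],[0,0,0],[0,0,0],[0,0,0]]}'
python3 - <<'E'
from h import *
o,y=np.array([.5157,-.0444]),-.2374
to(b2w(o,y,-.033,.0495,.135),y)
i=ctrl.camera_info('wrist');np.savez('w6.npz',**i);a=ctrl.get_image('wrist');cv2.imwrite('pics/w6.png',a)
cv2.imwrite('pics/s6.png',cv2.resize(ctrl.get_image('scene')[130:250,240:360],None,fx=5,fy=5))
s=ctrl.camera_info('scene')
for th in (1.6,1.65,1.7,1.75,1.8,1.85):
  print(th)
  for r,h in ((.089,.004),(.089,.038),(0.0,.038)):
    f=r*np.cos(th)-h*np.sin(th);u=r*np.sin(th)+h*np.cos(th)
    P=np.array([b2w(o,y,.045-f,b,.081+u) for b in(.062,-.062)])
    print('  ',r,h,proj(i,P).round(0).tolist(),'scene z',((proj(s,P)-[240,130])*5).round(0).tolist())
E
```

```text
time: 6.9
position: [0.4953, 0.0127, 0.1352]
tool_rot: [-1.942, 2.469, -0.0]
ft_force: [0.5, -0.4, 1.0]
grip_width: 0.009
t 6.9 pos [0.4953 0.0127 0.1352] F [ 0.48 -0.37  0.99]
dp cm [ 0.12 -0.03  0.02]
rot [-0.0002  0.0001 -0.0004]
1.6
   0.089 0.004 [[228.0, 71.0], [563.0, 70.0]] scene z [[152.0, 148.0], [332.0, 95.0]]
   0.089 0.038 [[226.0, -35.0], [588.0, -36.0]] scene z [[111.0, 131.0], [289.0, 80.0]]
   0.0 0.038 [[242.0, 41.0], [430.0, 41.0]] scene z [[115.0, 286.0], [287.0, 228.0]]
1.65
   0.089 0.004 [[228.0, 58.0], [565.0, 58.0]] scene z [[146.0, 146.0], [326.0, 93.0]]
   0.089 0.038 [[226.0, -47.0], [585.0, -47.0]] scene z [[106.0, 132.0], [284.0, 81.0]]
   0.0 0.038 [[242.0, 42.0], [428.0, 42.0]] scene z [[115.0, 289.0], [287.0, 232.0]]
1.7
   0.089 0.004 [[228.0, 45.0], [567.0, 45.0]] scene z [[141.0, 145.0], [320.0, 92.0]]
   0.089 0.038 [[227.0, -57.0], [580.0, -58.0]] scene z [[101.0, 134.0], [279.0, 83.0]]
   0.0 0.038 [[242.0, 43.0], [427.0, 43.0]] scene z [[116.0, 293.0], [288.0, 235.0]]
1.75
   0.089 0.004 [[228.0, 33.0], [568.0, 32.0]] scene z [[136.0, 144.0], [315.0, 92.0]]
   0.089 0.038 [[227.0, -67.0], [576.0, -67.0]] scene z [[97.0, 136.0], [274.0, 86.0]]
   0.0 0.038 [[243.0, 44.0], [425.0, 44.0]] scene z [[116.0, 296.0], [288.0, 238.0]]
1.8
   0.089 0.004 [[228.0, 20.0], [568.0, 20.0]] scene z [[131.0, 143.0], [309.0, 91.0]]
   0.089 0.038 [[228.0, -75.0], [570.0, -75.0]] scene z [[92.0, 139.0], [269.0, 89.0]]
   0.0 0.038 [[243.0, 45.0], [423.0, 45.0]] scene z [[117.0, 299.0], [288.0, 241.0]]
1.85
   0.089 0.004 [[228.0, 9.0], [567.0, 8.0]] scene z [[125.0, 143.0], [304.0, 92.0]]
   0.089 0.038 [[228.0, -82.0], [564.0, -83.0]] scene z [[88.0, 142.0], [264.0, 92.0]]
   0.0 0.038 [[243.0, 47.0], [422.0, 47.0]] scene z [[117.0, 303.0], [289.0, 244.0]]
```

View pics/s6.png

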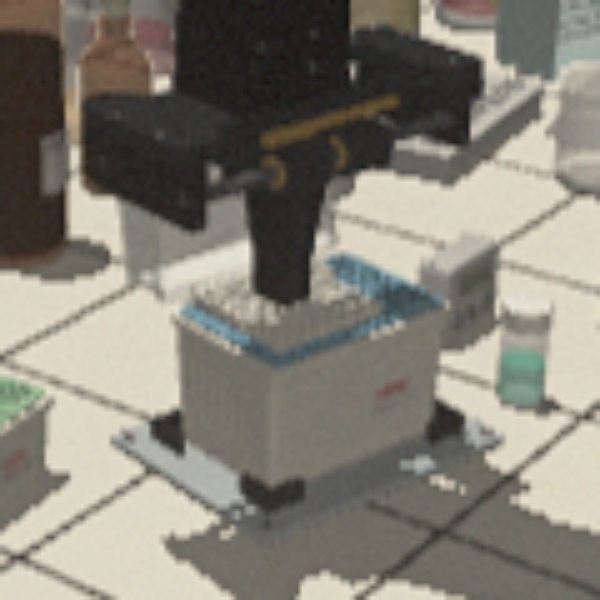

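View pics/w6.png

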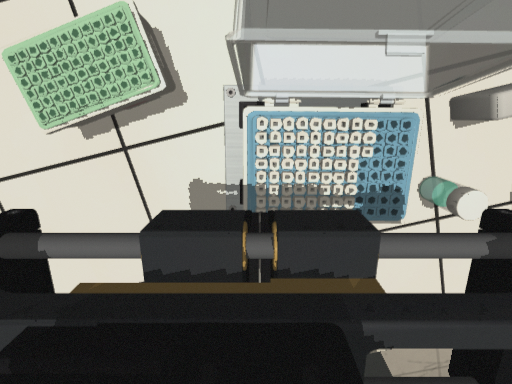

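The wrist view shows the lid's front rim at row ~39, so the lid is at about 1.72 rad. The tip grid is now uncovered, and I'll refit it before dwelling.

```bash
python3 - <<'E'
import cv2
a=cv2.imread('pics/w6.png')[95:225,240:425]
cv2.imwrite('pics/w6z.png',cv2.resize(a,None,fx=4,fy=4,interpolation=cv2.INTER_CUBIC))
E
```

```text
(no output)
```

View pics/w6z.png

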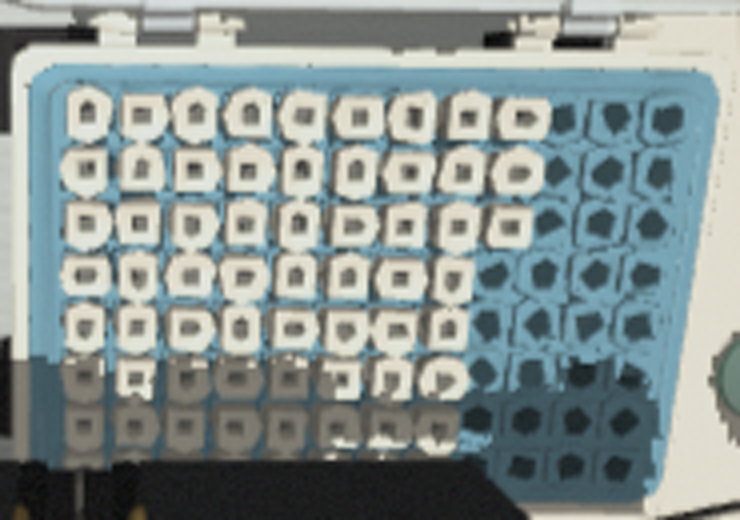

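```bash
python3 - <<'E'
from h import *
i=dict(np.load('w6.npz'));H=.094
g=lambda x,y,bx,by:(240+(x+.5)/4-.5,95+(y+.5)/4-.5,bx,by,H)
o,y=fit(i,[g(89,115,.03,.0495),g(522,117,.03,-.0225),g(303,116,.03,.0135),g(85,275,.003,.0495),g(454,279,.003,-.0135),g(85,427,-.024,.0495),g(437,429,-.024,-.0135),g(510,226,.012,-.0225)])
to(b2w(o,y,-.033,.0495,.134),y)
to(b2w(o,y,.012,-.0225,.134),y)
# plate-back edge etc. from top cam not needed; tip check via scene
s=ctrl.camera_info('scene')
t=[-.033,.0495];print(b2w(o,y,*t,H))
E
```

```text
origin [ 0.5159 -0.0443] yaw -0.2451 scale 0.9943 res mm [[-0.3, -0.5], [0.0, 0.2], [-0.0, 0.3], [0.2, -0.1], [-0.1, -0.1], [-0.1, -0.3], [0.2, 0.3], [0.1, 0.2]]
t 7.0 pos [0.4953 0.0123 0.1351] F [-0.64 -0.43  0.31]
dp cm [ 0.04 -0.06  0.11]
rot [0.0006 0.0007 0.0068]
t 7.0 pos [0.4953 0.0123 0.1351] F [-0.64 -0.43  0.31]
dp cm [ 7.27 -4.52  0.1 ]
rot [0.0006 0.0007 0.0068]
[0.49586934 0.01177183 0.094     ]
```

```bash
Z='no'; python3 -m crank '{"dp":[[0.05,-0.05,0],[0,0,0],[0,0,0],[0,0,0],[0,0,0],[0,0,0],[0,0,0],[0,0,0]],"delta_rot":[[0,0,0],[0,0,0],[0,0,0],[0,0,0],[0,0,0],[0,0,0],[0,0,0],[0,0,0]]}'
python3 -m crank '{"dp":[[0,0,0],[0,0,0],[0,0,0],[0,0,0],[0,0,0],[0,0,0],[0,0,0],[0,0,0]],"delta_rot":[[0,0,0],[0,0,0],[0,0,0],[0,0,0],[0,0,0],[0,0,0],[0,0,0],[0,0,0]]}'
python3 -m crank '{"dp":[[0,-0.2,-0.3],[1.0,-0.8,-0.3],[1.4,-1.0,0],[1.6,-1.0,0],[1.4,-1.0,0],[1.1,-0.5,0],[0.7,0,0.3],[0,0,0.3]],"delta_rot":[[0,0,0],[0,0,0],[0,0,0],[0,0,0],[0,0,0],[0,0,0],[0,0,0],[0,0,0]]}'
python3 - <<'E'
from h import *
o,y=np.array([.5159,-.0443]),-.2451
to(b2w(o,y,.012,-.0225,.134),y)
i=ctrl.camera_info('wrist');np.savez('w7.npz',**i);a=ctrl.get_image('wrist');cv2.imwrite('pics/w7.png',a)
E
```

```text
time: 7.8
position: [0.4953, 0.0111, 0.1355]
tool_rot: [1.94, -2.471, 0.0]
ft_force: [0.1, 0.3, -0.4]
grip_width: 0.006
time: 8.6
position: [0.4953, 0.0111, 0.1355]
tool_rot: [1.94, -2.471, 0.0]
ft_force: [-0.4, 0.3, -0.5]
grip_width: 0.003
time: 9.4
position: [0.5215, -0.0708, 0.135]
tool_rot: [1.938, -2.472, -0.001]
ft_force: [0.1, -0.3, -0.2]
grip_width: 0.006
t 9.4 pos [ 0.5215 -0.0708  0.135 ] F [ 0.12 -0.25 -0.2 ]
dp cm [-0.18 -0.02  0.1 ]
rot [ 0.0009 -0.0003  0.0039]
```

View pics/w7.png

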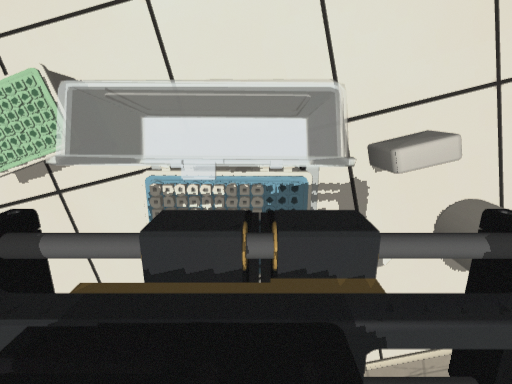

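```bash
python3 -m crank '{"dp":[[-0.1,0,0],[0,0,0],[0,0,0],[0,0,0],[0,0,0],[0,0,0],[0,0,0],[0,0,0]],"delta_rot":[[0,0,0],[0,0,0],[0,0,0],[0,0,0],[0,0,0],[0,0,0],[0,0,0],[0,0,0]]}'
python3 -m crank '{"dp":[[0,0,0],[0,0,0],[0,0,0],[0,0,0],[0,0,0],[0,0,0],[0,0,0],[0,0,0]],"delta_rot":[[0,0,0],[0,0,0],[0,0,0],[0,0,0],[0,0,0],[0,0,0],[0,0,0],[0,0,0]]}'
python3 - <<'E'
from h import *
o,y=np.array([.5159,-.0443]),-.2451
to(b2w(o,y,.012,-.0225,.134),y)
s=ctrl.camera_info('scene')
a=ctrl.get_image('scene')[130:250,240:360];cv2.imwrite('pics/s8.png',cv2.resize(a,None,fx=5,fy=5))
f=lambda P:((proj(s,P)-[240,130])*5).round(0).tolist()
print('fingertip corner',f([.4953,.0111,.1165]),'corner tip',f(b2w(o,y,-.033,.0495,.094)))
print('fingertip next',f([.522,-.070,.116]),'next tip',f(b2w(o,y,.012,-.0225,.094)))
i=dict(np.load('w7.npz'))
for th in (1.65,1.7,1.75,1.8):
    r,h=.089,.004;F=r*np.cos(th)-h*np.sin(th);u=r*np.sin(th)+h*np.cos(th)
    print(th,proj(i,[b2w(o,y,.045-F,b,.081+u) for b in(.062,-.062)]).round(0).tolist())
# behind-lid target
print('behind',b2w(o,y,.135,0,.18));to(b2w(o,y,.135,0,.25),y)
E
```

```text
time: 10.25
position: [0.5222, -0.0685, 0.1356]
tool_rot: [1.94, -2.471, 0.0]
ft_force: [-0.0, -0.5, -0.5]
grip_width: 0.005
time: 11.05
position: [0.5222, -0.0685, 0.1355]
tool_rot: [1.94, -2.471, 0.0]
ft_force: [0.3, 0.5, -0.4]
grip_width: 0.004
t 11.05 pos [ 0.5222 -0.0685  0.1355] F [ 0.31  0.5  -0.45]
dp cm [ 0.05 -0.    0.15]
rot [-0.     -0.0001  0.0059]
fingertip corner [[278.0, 292.0]] corner tip [[275.0, 333.0]]
fingertip next [[324.0, 227.0]] next tip [[322.0, 265.0]]
1.65 [[48.0, 177.0], [352.0, 178.0]]
1.7 [[47.0, 166.0], [352.0, 167.0]]
1.75 [[47.0, 155.0], [352.0, 156.0]]
1.8 [[47.0, 144.0], [352.0, 145.0]]
behind [ 0.64686526 -0.0770582   0.18      ]
t 11.1 pos [ 0.5222 -0.0685  0.1355] F [-0.18  0.39  0.52]
dp cm [ -2.12 -12.32 -11.45]
rot [-0.     -0.0001  0.0059]
```

View pics/s8.png

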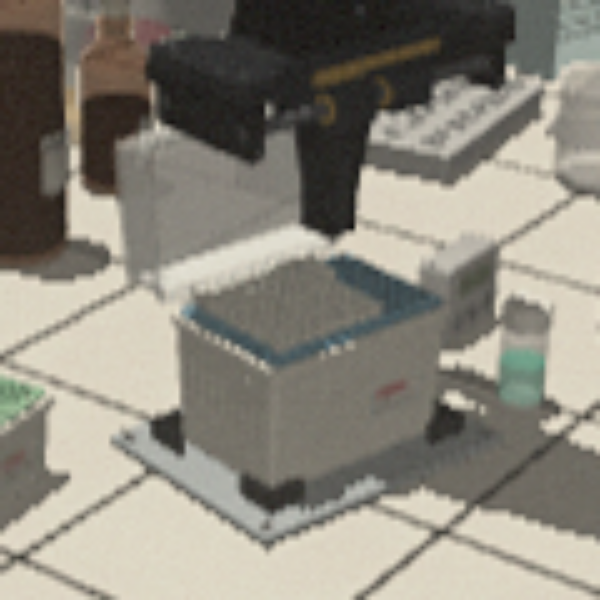

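```bash
python3 -m crank '{"dp":[[0,0.3,-1],[0,0,-2.5],[0,0,-3],[0,0,-3],[0,0,-2],[-0.5,-0.5,0],[-0.8,-1.5,0],[-0.8,-2,0]],"delta_rot":[[0,0,0],[0,0,0],[0,0,0],[0,0,0],[0,0,0],[0,0,0],[0,0,0],[0,0,0]]}'
python3 - <<'E'
from h import *
o,y=np.array([.5159,-.0443]),-.2451
to(b2w(o,y,.125,0,.25),y)
t=ctrl.camera_info('top')
for p in ((345,100),(310,90),(347,118)): print(p,plane(t,*p,.2).round(3),plane(t,*p,.1).round(3))
cv2.imwrite('pics/w9.png',ctrl.get_image('wrist'))
cv2.imwrite('pics/s9.png',ctrl.get_image('scene'))
E
```

```text
time: 11.9
position: [0.5631, -0.0565, 0.2504]
tool_rot: [1.94, -2.47, 0.001]
ft_force: [0.1, 0.3, 0.7]
grip_width: 0.004
t 11.9 pos [ 0.5631 -0.0565  0.2504] F [0.07 0.25 0.73]
dp cm [ 0.   -7.63  0.04]
rot [ 0.0002 -0.0011  0.0057]
(345, 100) [ 0.785 -0.126  0.2  ] [ 0.81  -0.142  0.1  ]
(310, 90) [ 0.812 -0.032  0.2  ] [ 0.84  -0.041  0.1  ]
(347, 118) [ 0.736 -0.131  0.2  ] [ 0.758 -0.147  0.1  ]
```

View pics/w9.png

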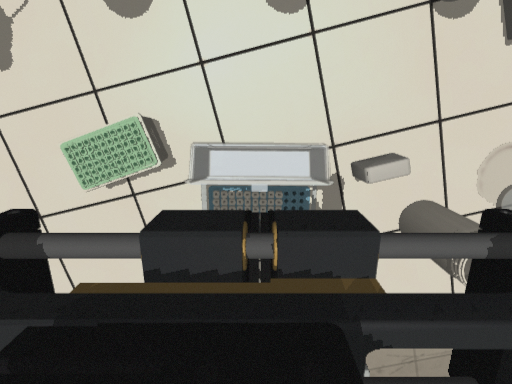

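View pics/s9.png

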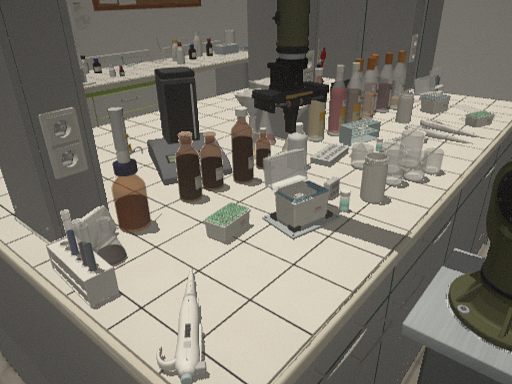

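The bottles' front faces are at x ≥ 0.735, so there is room behind the lid. I'll go over it and down.

```bash
python3 -m crank '{"dp":[[0,-2.2,0],[0,-2.7,0],[0,-2.7,0],[0,0,1],[0,0,2],[0,0,2.2],[0,0,2],[0,0,1]],"delta_rot":[[0,0,0],[0,0,0],[0,0,0],[0,0,0],[0,0,0],[0,0,0],[0,0,0],[0,0,0]]}'
python3 - <<'E'
from h import *
o,y=np.array([.5159,-.0443]),-.2451
to(b2w(o,y,.103,0,.1685),y)
cv2.imwrite('pics/s10.png',cv2.resize(ctrl.get_image('scene')[80:250,210:410],(700,595)))
E
```

```text
time: 12.8
position: [0.6345, -0.0746, 0.1657]
tool_rot: [1.939, -2.467, -0.005]
ft_force: [-0.3, -0.7, 0.0]
grip_width: 0.01
t 12.8 pos [ 0.6345 -0.0746  0.1657] F [-0.25 -0.65  0.  ]
dp cm [-0.07  1.94 -0.27]
rot [ 0.0047 -0.0008  0.0065]
```

View pics/s10.png

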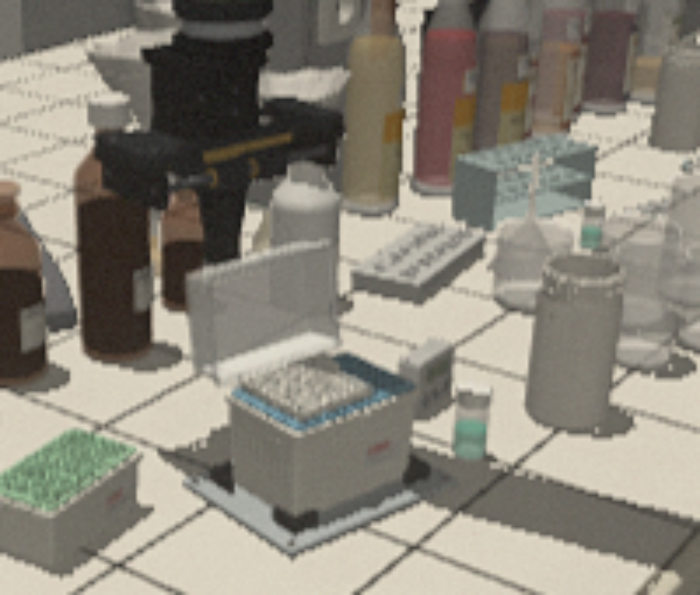

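```bash
python3 -m crank '{"dp":[[0,0.6,0],[0,0.7,-0.1],[0,0.6,-0.1],[0,0.5,-0.3],[0,0.5,-0.3],[0,0.6,-0.3],[0,0.5,-0.2],[0,0.6,-0.2]],"delta_rot":[[0,0,0],[0,0,0],[0,0,0],[0,0,0],[0,0,0],[0,0,0],[0,0,0],[0,0,0]]}'
python3 - <<'E'
from h import *
o,y=np.array([.5159,-.0443]),-.2451
to(b2w(o,y,.054,0,.184),y)
cv2.imwrite('pics/s11.png',cv2.resize(ctrl.get_image('scene')[80:250,210:410],(700,595)))
E
```

```text
time: 13.65
position: [0.5921, -0.0638, 0.184]
tool_rot: [-1.94, 2.47, -0.001]
ft_force: [0.6, 0.6, -0.1]
grip_width: 0.004
t 13.65 pos [ 0.5921 -0.0638  0.184 ] F [ 0.63  0.57 -0.12]
dp cm [-0.06  2.46 -0.01]
rot [-0.0007  0.0001  0.0059]
```

View pics/s11.png

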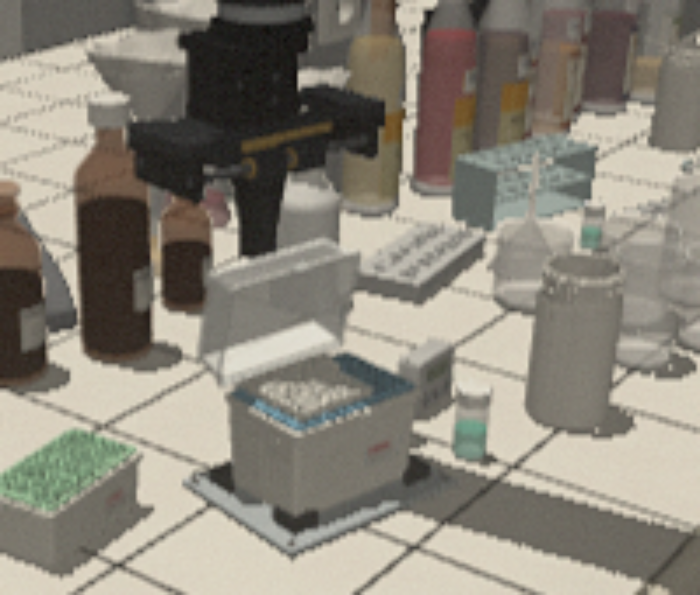

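```bash
python3 -m crank '{"dp":[[0,0.7,0],[0,0.7,0],[0,0.7,0],[0,0.7,0],[0,0.7,0.1],[0,0.7,0.1],[0,0.7,0.15],[0,0.7,0.3]],"delta_rot":[[0,0,0],[0,0,0],[0,0,0],[0,0,0],[0,0,0],[0,0,0],[0,0,0],[0,0,0]]}'
python3 - <<'E'
from h import *
o,y=np.array([.5159,-.0443]),-.2451
to(b2w(o,y,.007,0,.169),y)
cv2.imwrite('pics/s12.png',cv2.resize(ctrl.get_image('scene')[80:250,210:410],(700,595)))
E
```

```text
time: 14.5
position: [0.5372, -0.0505, 0.1768]
tool_rot: [1.94, -2.47, -0.0]
ft_force: [0.3, -0.2, 1.9]
grip_width: 0.006
t 14.5 pos [ 0.5372 -0.0505  0.1768] F [ 0.26 -0.16  1.9 ]
dp cm [-0.1   1.51  0.78]
rot [ 0.0002 -0.0001  0.006 ]
```

View pics/s12.png

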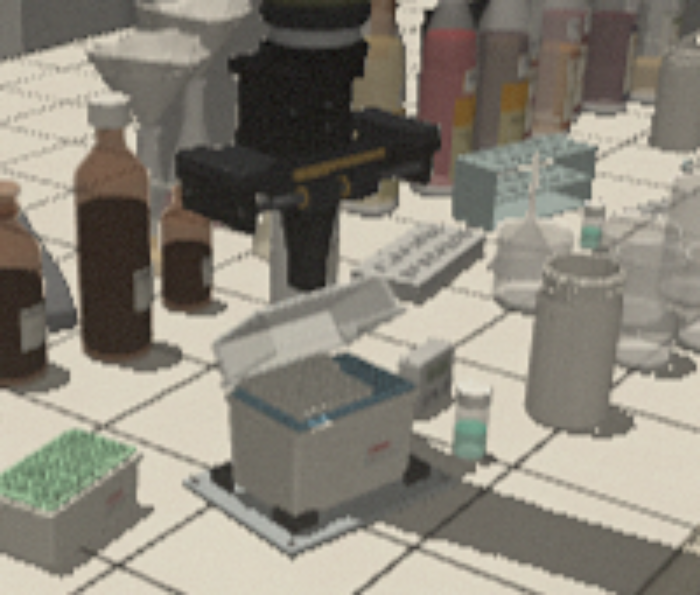

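```bash
python3 -m crank '{"dp":[[0,0.75,0.4],[0,0.75,0.4],[0,0.65,0.5],[0,0.65,0.5],[0,0.4,0.5],[0,0.4,0.5],[0,0.3,0.4],[0,0.3,0.3]],"delta_rot":[[0,0,0],[0,0,0],[0,0,0],[0,0,0],[0,0,0],[0,0,0],[0,0,0],[0,0,0]]}'
python3 - <<'E'
from h import *
o,y=np.array([.5159,-.0443]),-.2451
to(b2w(o,y,-.02,0,.138),y)
cv2.imwrite('pics/s13.png',cv2.resize(ctrl.get_image('scene')[130:250,240:360],None,fx=5,fy=5))
E
```

```text
time: 15.35
position: [0.4967, -0.0407, 0.1415]
tool_rot: [1.94, -2.47, -0.0]
ft_force: [-0.3, 0.3, -0.8]
grip_width: 0.009
t 15.35 pos [ 0.4967 -0.0407  0.1415] F [-0.29  0.3  -0.75]
dp cm [-0.12  0.05  0.35]
rot [ 0.0002 -0.      0.0059]
```

View pics/s13.png

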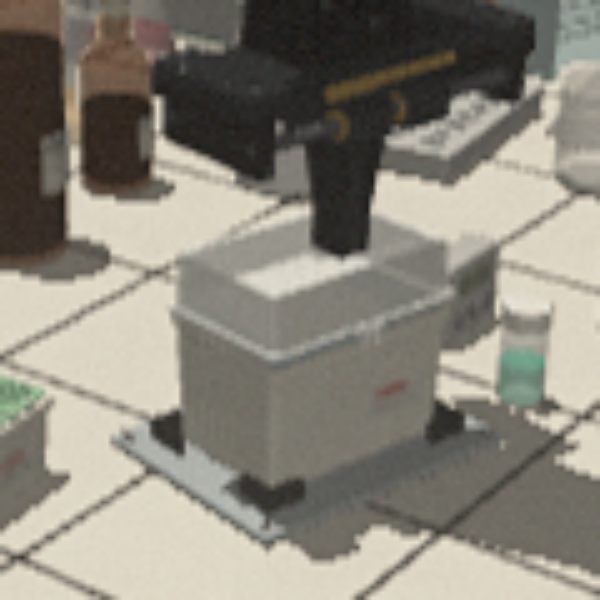

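```bash
python3 -m crank '{"dp":[[0,0,0.1],[0,0,0.1],[0,0,0.1],[0,0,0.05],[0,0,0],[0,0,0],[0,0,0],[0,0,0]],"delta_rot":[[0,0,0],[0,0,0],[0,0,0],[0,0,0],[0,0,0],[0,0,0],[0,0,0],[0,0,0]]}'
```

```text
time: 16.2
position: [0.4971, -0.0408, 0.1387]
tool_rot: [-1.941, 2.471, -0.0]
ft_force: [-0.7, 0.4, 2.2]
grip_width: 0.001
```

```bash
python3 -m crank '{"dp":[[0,0,0.05],[0,0,0.05],[0,0,0],[0,0,0],[0,0,0],[0,0,0],[0,0,0],[0,0,0]],"delta_rot":[[0,0,0],[0,0,0],[0,0,0],[0,0,0],[0,0,0],[0,0,0],[0,0,0],[0,0,0]]}'
```

```text
time: 17.0
position: [0.4971, -0.0407, 0.1385]
tool_rot: [1.94, -2.47, 0.001]
ft_force: [-3.1, 0.6, 9.4]
grip_width: 0.005
```

The reading rose to 9.4 N while the tip moved only 0.2 mm, so the lid is on its seat. I'll lift off and check.

```bash
python3 -m crank '{"dp":[[0,0,-0.3],[0,0,-0.7],[0,0,-1.5],[0,0,-2.5],[0,0,-3],[0,1.5,-3],[0,2,-2],[0,2,0]],"delta_rot":[[0,0,0],[0,0,0],[0,0,0],[0,0,0],[0,0,0],[0,0,0],[0,0,0],[0,0,0]]}'
python3 -m crank '{"dp":[[0,1,0],[0,0,0],[0,0,0],[0,0,0],[0,0,0],[0,0,0],[0,0,0],[0,0,0]],"delta_rot":[[0,0,0],[0,0,0],[0,0,0],[0,0,0],[0,0,0],[0,0,0],[0,0,0],[0,0,0]]}'
python3 - <<'E'
from h import *
print(ctrl.get_state()['ft_force'].round(2))
i=ctrl.camera_info('wrist');np.savez('w14.npz',**i);a=ctrl.get_image('wrist')
cv2.imwrite('pics/w14.png',a)
b=ctrl.get_image('scene');cv2.imwrite('pics/s14f.png',b);cv2.imwrite('pics/s14.png',cv2.resize(b[130:250,240:360],None,fx=5,fy=5))
o,y=np.array([.5159,-.0443]),-.2451
s=ctrl.camera_info('scene')
for th in (0,.06,.12):
    for r,h in((.089,.004),(.089,.038)):
        F=r*np.cos(th)-h*np.sin(th);u=r*np.sin(th)+h*np.cos(th)
        P=[b2w(o,y,.045-F,b,.081+u) for b in(.062,-.062)]
        print(th,h,proj(i,P).round(1).tolist(),((proj(s,P)-[240,130])*5).round(0).tolist())
E
```

```text
time: 17.8
position: [0.445, -0.0271, 0.2716]
tool_rot: [-1.939, 2.466, -0.008]
ft_force: [-0.2, 0.4, -0.5]
grip_width: 0.007
time: 18.6
position: [0.434, -0.0253, 0.2674]
tool_rot: [1.941, -2.47, -0.001]
ft_force: [0.5, -0.6, -0.4]
grip_width: 0.005
[ 0.53 -0.63 -0.44]
0 0.004 [[205.7, 139.9], [310.9, 140.5]] [[270.0, 364.0], [449.0, 297.0]]
0 0.038 [[199.6, 142.7], [316.7, 143.4]] [[272.0, 302.0], [453.0, 238.0]]
0.06 0.004 [[204.8, 139.9], [311.7, 140.5]] [[269.0, 354.0], [449.0, 288.0]]
0.06 0.038 [[198.4, 140.8], [317.9, 141.5]] [[269.0, 291.0], [450.0, 227.0]]
0.12 0.004 [[203.9, 139.7], [312.6, 140.3]] [[269.0, 344.0], [449.0, 278.0]]
0.12 0.038 [[197.2, 138.6], [319.1, 139.3]] [[265.0, 279.0], [447.0, 216.0]]
```

View pics/s14.png

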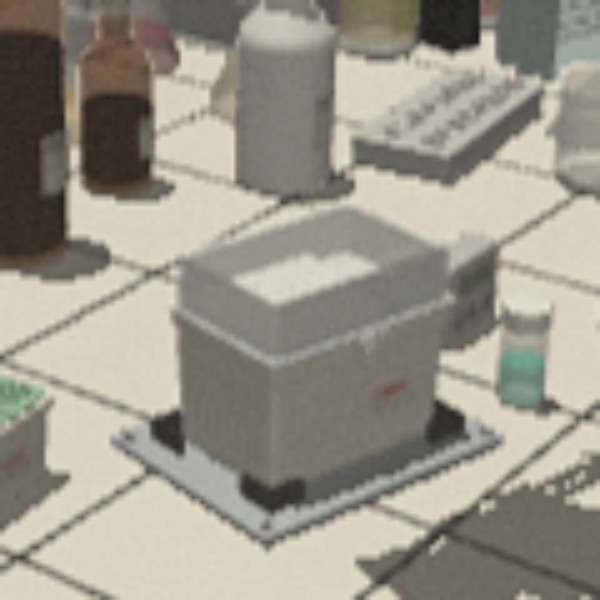

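View pics/w14.png

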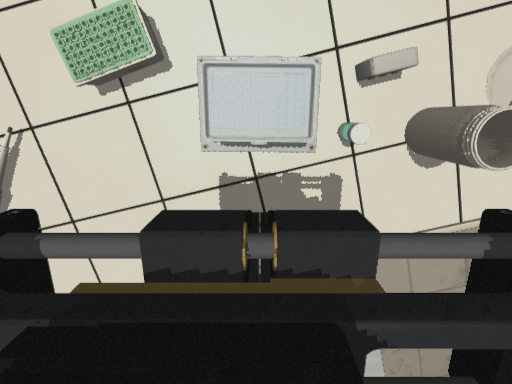

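View pics/s14f.png

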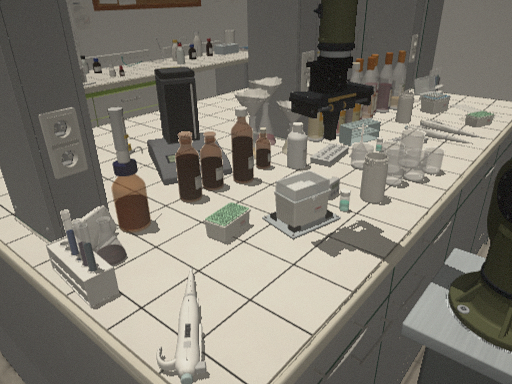

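The lid's rim lies flush all round the tub (front corner at (272,362), predicted (270,364) when shut). The box is seated inside the corner angles, and the bystanders look unmoved. I'll hand in.

```bash
python3 -c "
from bench import ctrl
print(ctrl.close_job())"
```

```text
the job is handed in; nothing more can be done
None
```

I carried out all the steps in order and handed the job in at about 18.7 s of the 64 s allowed; the hand-in gives no verdict.

- **Lid opened:** I pushed it back with the closed fingers to about 1.72 rad, judged from the rim's position in the wrist view. I stopped short of its end stop so as not to tip the box.
- **Dwells:** I held about 1.6 s over the corner tip and 1.6 s over the next tip. The TCP was about 41 mm above the tip tops, which puts the fingertips about 22 mm clear. It was within about 1 mm of both tips as measured, and the camera calibration adds about 2 mm of uncertainty.
- **Lid closed:** I pushed it forward from behind and pressed it down. The force reading reached about 9 N with the tip no longer moving, which I took as the lid being on its seat.

**Last checks:** the pictures show the rim flush all round, the box upright inside the plate's corner angles, and the gripper well clear. The bystanders in view look unmoved, but I checked them only by eye.

**Small disagreements:**
- Two views of the tip grid differed by 0.008 rad in yaw.
- The second view's tip-grid scale came out 0.6% small.
- The first top-camera estimate of the plate centre was about 4 mm off the wrist-camera one. I used the wrist-camera values.

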